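# Refit the press wheel in the seeder's fork

### The arm

A 7-joint arm with a two-finger parallel gripper is mounted at the origin on the work surface. World frame = base frame: x ahead of the robot, y to its left, z up, the work surface at z = 0. Lengths are in mm, angles in degrees, forces in N, time in s.
With the tool pointing down it reaches from about 425 to 875 mm from the base axis. Payload 8.4 kg.
Tool frame: the origin (TCP) lies on the centre line of the jaws, within the pads' length; the fingertips stand 14 mm ahead of it and the grasp point (between the pads) lies 5 mm behind it; z points along the fingers, y is the line along which they close (so a half turn about z gives the same grasp; the last joint's range is limited). The gripper opens to 87 mm and grips with 3 to 60 N. Pads are 19 mm wide; open, the fingers measure 117 mm over their backs; the gripper's body (75 mm by 190 mm) begins 51 mm behind the grasp point.
Start: joints at [-77.647, 19.091, 2.286, 83.961, -0.768, 76.965, -3.352], TCP at [201.258, 618.029, 236.546] pointing down, gripper open.
Joint ranges: [-147.57, 147.57], [-21.85, 119.76], [-74.77, 79.35], [14.55, 137.4], [-85.83, 265.84], [4.83, 119.75], [-152.11, 152.11]. Speed limits (degrees/s): [127.2, 127.2, 159.86, 159.86, 180, 180, 180].

### API

Orientations are given as a 3x3 rotation matrix whose columns are the frame's x, y, z axes.
In Python, from plant import env gives the robot as it stands. The module is installed in compiled form; this text tells all that it offers. Calls block until the motion is done:
- env.goto(position, orientation): joint-space move of the TCP to a pose.
- env.move_l(position, speed=150, rot=None, stop_force=None): straight line of the TCP; rot=None keeps the orientation; speed is the mean speed in mm/s. With stop_force (N) it stops when the force on the tool has changed by that much, and returns True; else False.
- env.move_j(angles): joint-space move.
- env.ungrasp() and env.close(grasp_force=None): open the fingers fully, or close them until they stop; grasp_force is the grip in N (None keeps the last).
- env.dwell(seconds).
- env.solve_ik(position, orientation): joint angles nearest the present ones, or None.
- env.sense(): the state.
- env.camera(name): name is "scene" or "top"; returns (picture, depth): 420x560x3 uint8, red, green, blue; 420x560 float32, mm along the optical axis (not along the pixel's ray), 0 where there is no reading.
- env.camera_info(name): a dict with "mtx" (3x3 intrinsics, pixels), "xyz" and "orientation" of the camera in the world. Camera axes: x right, y down, z forward; pixel columns grow to the right and rows downward; lengths in mm; the calibration is good to about 2 mm. A picture is of the moment at which its call begins. camera_info takes no time and is no camera call.
A pose or a line that the arm cannot do raises env.PlanningError and nothing moves.
- env.hand_in(): hands the job in; it is judged then, once.
The state is a dict: "time_s": time; "qpos": joint angles; "dq": joint speeds; "joint_torque": joint torques, N m; "tcp_pos": TCP position; "orientation": TCP orientation; "ft_force": force on the tool from outside, world axes, zero at the start; "torque": the same for the moment, N m; "grip_width": finger opening in mm; "finger_force": force on a finger pad.
Only numpy, scipy, OpenCV 4.12 (cv2) and the standard library are available. Lean on these libraries where they do the work, as an engineer would, in place of code of your own. Each camera call takes 0.05 s, during which the arm holds its last target. There are 200 camera calls.

### The job

Lift the seeder's press wheel out of the wooden box and lower its axle into both open slots of the sprung fork in the vise. Press it down evenly against the scraper, and stop as soon as you feel both ends bottom, so that the two spring catches have snapped over the axle and the thin nylon saddles in the slots are not overloaded (5 N each at most). Let go so that it stays home by itself, and leave the other things on the bench where they are.

Things in the scene. Friction and masses are not known exactly. Their poses are not given: they have to be found in the camera images.
- wheel_mid (a point): Centre of the loose press wheel: black tyre 140 mm across and 28 mm wide with flat sides, grey disc, steel hub 22 mm thick and 50 mm long, axle 10 mm thick and 104 mm long fixed in it; 0.45 kg or so. It starts upright with its axle laid across the long rims of the box. y axis = along the axle; x, z turn as it rolls.
- axle_end_a (a point): Point on the axle's centre line 48 mm from the wheel's middle (wheel +y side), 4 mm short of the tip.
- axle_end_b (a point): The same on the other side (wheel -y side). The wheel may go in either way round.
- box: Narrow open wooden box 186 mm (x) by 88 mm (y), 82 mm high, walls 8 mm, fixed; origin under its middle. The axle lies across its two long rims, axle centre 87 mm above the bench.
- fork: Steel wheel fork held slots-up in a low vise. Origin: middle of the axle's centre line when home, 165 mm above the bench; y along the axle, z up. Cheeks 29 to 35 mm either side of the middle; in each a slot 12 mm wide, floor 5 mm below the origin, mouth flaring from 12 to 24 mm between 11 and 19 mm above it. Crown 95 mm below. Its stem is sprung: pressed, the fork sinks 1 mm per 6 N.
- catch_mark (a point): Middle point between the two spring catches, 6 mm above the fork's origin. Outside each cheek (36 to 45 mm out, on the fork's +x side) a latch nose, sloped above and flat below, closes the slot: 5 to 10 N for both, at 5 to 14 mm above home; they snap over the axle once it is right down.
- saddle_left: Thin white nylon saddle, the floor of the slot on the fork's +y side, 12 x 5 mm, 3 mm thick; origin: middle of its top face, 5 mm below the fork's origin. It cracks if the axle bears on it with more than 5 N.
- saddle_right: The same on the fork's -y side. Before the axle reaches the saddles a sprung mud scraper on the crown pushes the tyre up, by 2 N per mm, starting 2 to 13 mm above home: its setting is not known, so 1 to 25 N may be needed to get home. On the saddles the resistance grows about three times as steeply as on the scraper.
- trowel: garden trowel lying flat, wooden handle towards the robot, 300 mm long, 75 mm wide blade; origin under its middle
- pot: empty terracotta pot, 104 mm across the rim, 95 mm high; origin under its middle
- tag_holder: grey hard silicone block 30 x 110 mm, 30 mm high, with a row of upright white plant tags (top 85 mm); origin under its middle
- nursery_pots: stack of small black nursery pots, 89 mm across, 102 mm high; origin under its middle
- seed_jar: closed glass seed jar, 70 mm across, 110 mm high; origin under its middle
- dibber: turned wooden dibber lying flat, 217 mm long, 32 mm thick; origin under its middle
Mind the look-alikes: they are no part of the job. What is shaped like the part that bears fork but black is not meant.

How it is judged:
By the outcome, as a careful person would: the job done as asked, in the order asked, and still so for the second after the job is handed in, with the robot touching nothing.
It also fails if it takes over 72 s, if anything falls off the work surface, if the arm or the gripper's body presses on something with over 40 N, if the wrist force passes 120 N, or if a joint passes its speed limit or range.

## Working session

There is one attempt and no reset: what is moved stays moved. The work goes in short steps, each a Python script; the robot and the scene stay as the last script left them, time stands still between calls to the robot, and variables do not carry over. Pictures are saved under pics/ and viewed, at most 10 in all, crops included, and the job is handed in when it is done.

```bash
mkdir -p pics; python3 - <<'E'
from plant import env
import cv2,numpy as np
for n in("scene","top"):
    p,d=env.camera(n); np.savez(f"{n}0.npz",p=p,d=d); cv2.imwrite(f"pics/{n}0.png",p[:,:,::-1])
    i=env.camera_info(n); print(n,i)
s=env.sense();print(s)
E
```

```text
scene {'mtx': array([[454.67428632,   0.        , 279.83048088],
       [  0.        , 454.67428632, 211.82244694],
       [  0.        ,   0.        ,   1.        ]]), 'xyz': array([1366.44535242,  298.630578  , 1025.0933819 ]), 'orientation': array([[-0.30215831,  0.67162679, -0.67647454],
       [ 0.95302303,  0.19708861, -0.23000693],
       [-0.02115339, -0.71419432, -0.69962776]])}
top {'mtx': array([[482.99754495,   0.        , 283.40289808],
       [  0.        , 482.99754495, 200.44093134],
       [  0.        ,   0.        ,   1.        ]]), 'xyz': array([ 265.70245655,  -10.91933599, 1529.70748831]), 'orientation': array([[ 0.00616029, -0.98882036,  0.14898438],
       [-0.9999739 , -0.0055292 ,  0.00464983],
       [-0.00377409, -0.14900913, -0.98882862]])}
{'time_s': 0.1, 'qpos': array([-77.64798948,  19.12723073,   2.28336369,  84.00519772,
        -0.76788555,  76.96483605,  -3.35244051]), 'dq': array([ 0.06311568, -0.11056851,  0.0033727 , -0.15492224,  0.03616979,
       -0.02282254,  0.01134258]), 'joint_torque': array([ 4.54152774e-03, -6.57814407e+01,  1.34047408e+00, -4.04711187e+01,
       -5.94376260e-02,  4.09618719e-02,  3.64087555e-05]), 'tcp_pos': array([201.13414958, 617.68278574, 235.76009102]), 'orientation': array([[-9.50861334e-01,  3.09616851e-01, -3.60304571e-04],
       [ 3.09617049e-01,  9.50860328e-01, -1.38583244e-03],
       [-8.64777550e-05, -1.42929092e-03, -9.99998975e-01]]), 'ft_force': array([ 0.41314654,  0.33475793, -0.09547547]), 'torque': array([-0.03247151, -0.02191613,  0.01486391]), 'finger_force': 0.0, 'grip_width': 86.95777213416692}
```

View pics/scene0.png

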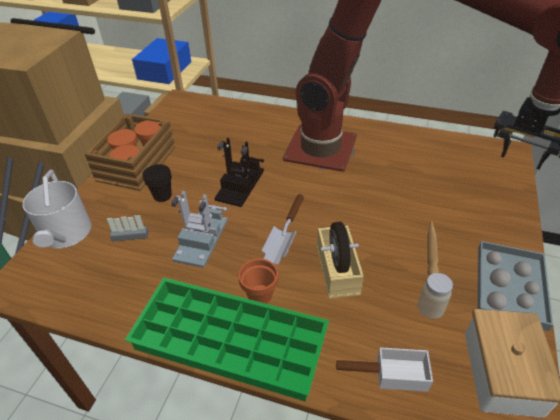

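View pics/top0.png

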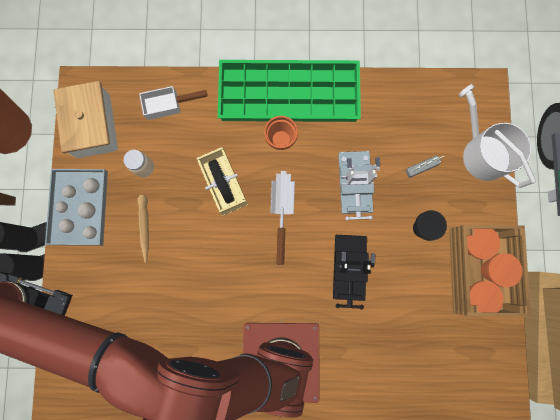

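The wheel sits in the wooden box (scene 340,247; top 221,181). The grey fork in its vise is at scene (200,220), top (357,175). The black fork at top (352,267) is the decoy. I'll zoom in on both.

```bash
cat > h.py <<'E'
import numpy as np,cv2
from plant import env
def rays(n,uv):
    i=env.camera_info(n);K=i["mtx"];uv=np.atleast_2d(uv).astype(float)
    r=np.c_[uv,np.ones(len(uv))]@np.linalg.inv(K).T@i["orientation"].T
    return i["xyz"],r
def onplane(n,uv,z):
    o,r=rays(n,uv); return o+r*((z-o[2])/r[:,2])[:,None]
def cloud(n,p,d,box):  # u0,u1,v0,v1
    u0,u1,v0,v1=box
    u,v=np.meshgrid(np.arange(u0,u1),np.arange(v0,v1)); u=u.ravel();v=v.ravel()
    dd=d[v,u];k=dd>0;u,v,dd=u[k],v[k],dd[k]
    o,r=rays(n,np.c_[u,v]);return o+r*dd[:,None],p[v,u].astype(int),np.c_[u,v]
def project(n,P):
    i=env.camera_info(n);q=(np.atleast_2d(P)-i["xyz"])@i["orientation"]@i["mtx"].T
    return q[:,:2]/q[:,2:]
E
python3 - <<'E'
from h import *
T=np.load("top0.npz");S=np.load("scene0.npz")
def c(a,u,v,w=66,h=50):return cv2.resize(a[v-h//2:v+h//2,u-w//2:u+w//2,::-1],(400,300),interpolation=cv2.INTER_CUBIC)
im=np.vstack([np.hstack([c(T['p'],221,181),c(T['p'],358,184)]),np.hstack([c(S['p'],340,250,88,66),c(S['p'],200,220,88,66)])])
cv2.imwrite("pics/crop.png",im)
for n,D,b in(("top",T,(190,255,140,220)),("top",T,(330,390,140,225))):
    P,C,uv=cloud(n,D['p'],D['d'],b)
    print(np.histogram(P[:,2],bins=np.arange(0,220,10)))
    for lo,hi in((75,95),(120,170),(170,200)):
        k=(P[:,2]>lo)&(P[:,2]<hi);
        if k.sum():print(lo,k.sum(),P[k].mean(0),P[k].min(0),P[k].max(0))
E
```

```text
(array([2298,  204,   42,   50,   39,   53,   55,  152,  343,   80,   35,
         34,   44,   67,   99,  187,    4,    0,    0,    0,    0]), array([  0,  10,  20,  30,  40,  50,  60,  70,  80,  90, 100, 110, 120,
       130, 140, 150, 160, 170, 180, 190, 200, 210]))
75 512 [545.93429259 186.51864745  83.494584  ] [447.88830652 112.37111753  75.16391735] [650.43527407 262.8977564   94.89477371]
120 401 [535.26517558 182.01431754 145.8484463 ] [480.78544596 150.11111772 120.16256479] [599.20279627 221.68698125 164.67331321]
(array([1677,  680,   97,  195,  425,  184,   41,   55,   50,   48,   68,
         21,   16,   17,   13,   15,   28,   71,   84,    0,    0]), array([  0,  10,  20,  30,  40,  50,  60,  70,  80,  90, 100, 110, 120,
       130, 140, 150, 160, 170, 180, 190, 200, 210]))
75 91 [ 553.63791727 -233.00935837   85.39048491] [ 536.20414143 -268.96474415   75.19065645] [ 574.59851363 -194.95872491   94.77045954]
120 89 [ 554.2949305  -239.47687826  147.08050307] [ 537.02213113 -270.07021208  120.08995666] [ 585.30405256 -187.0371561   169.94818513]
170 155 [ 570.85159041 -231.63725752  180.07482289] [ 537.65673634 -277.56698339  170.37409656] [ 596.54379741 -185.92256891  188.89130303]
```

View pics/crop.png

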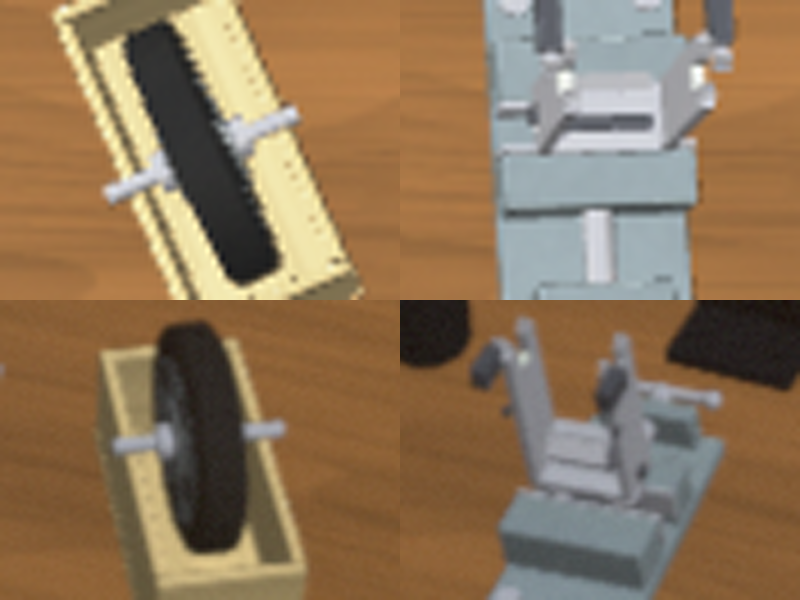

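The top crop (lower bound 6x) shows the axle tips at about top (206.2,188.2) and (236.8,175.3). The white saddles are at about (352.4,172.7) and (374,171.5), with the dark latch levers on the +x side. I'll refine these with masks in both views.

```bash
python3 - <<'E'
from h import *
T=np.load("top0.npz");S=np.load("scene0.npz")
a=onplane("top",[[206.2,188.2],[236.8,175.3]],87);print("axle",a,a.mean(0),np.hypot(*(a[0]-a[1])[:2]))
s0=onplane("scene",[[296+115*.22,217+147*.22],[296+283*.22,217+128*.22]],87);print("axle scene",s0,s0.mean(0))
b=onplane("top",[[352.4,172.7],[374,171.5]],160);print("sad",b,b.mean(0))
# tyre
P,C,uv=cloud("top",T['p'],T['d'],(190,255,140,220))
k=(P[:,2]>100)&(C.max(1)<75);q=uv[k]
(c,sz,an)=cv2.minAreaRect(q.astype(np.float32));print("tyre px",c,sz,an)
m=P[k];m=m[m[:,2]>150];print("tyre top",m.mean(0))
vv,V=np.linalg.eigh(np.cov(P[k][:,:2].T));print("tyre plane dir deg",np.degrees(np.arctan2(V[1,1],V[0,1])))
k=(P[:,2]>76)&(P[:,2]<95)&(C[:,0]>150)
r=cv2.minAreaRect(P[k][:,:2].astype(np.float32));print("box rim",r)
# bright saddles
for n,D,bx in(("top",T,(345,382,160,185)),("scene",S,(170,235,185,225))):
    P,C,uv=cloud(n,D['p'],D['d'],bx)
    k=(C.min(1)>225);print(n,k.sum())
    mk=np.zeros(D['d'].shape,np.uint8);mk[uv[k,1],uv[k,0]]=1
    for i,st in enumerate(cv2.connectedComponentsWithStats(mk)[2][1:]):
        cc=cv2.connectedComponentsWithStats(mk)[3][i+1];print(st[4],cc,onplane(n,cc,160)[0],D['d'][int(round(cc[1])),int(round(cc[0]))])
P,C,uv=cloud("top",T['p'],T['d'],(330,390,140,225))
k=(P[:,2]>150)
for t in sorted(map(tuple,np.c_[P[k],C[k]].round().astype(int))): 
    if t[2]>178 :print(*t,end=' | ')
E
```

```text
axle [[519.32153248 230.34109183  87.        ]
 [559.71389639 138.2811987   87.        ]] [539.51771443 184.31114527  87.        ] 100.53142287423465
axle scene [[566.35413418 142.19102279  87.        ]
 [523.06466547 235.11381536  87.        ]] [544.70939982 188.65241908  87.        ]
sad [[ 554.30076275 -203.47078805  160.        ]
 [ 558.17636851 -265.9551678   160.        ]] [ 556.23856563 -234.71297792  160.        ]
tyre px (220.41436767578125, 180.81163024902344) (44.02863311767578, 9.848509788513184) 65.55604553222656
tyre top [539.69696099 184.32787887 154.93220454]
tyre plane dir deg -155.37183738540045
box rim ((548.9129638671875, 189.04779052734375), (185.67074584960938, 103.05860900878906), 24.904247283935547)
top 7
3 [352. 172.] [ 556.35986889 -202.34585252  160.        ] 1394.5514
4 [373.75 171.  ] [ 559.64853814 -265.26472613  160.        ] 1398.3716
scene 0
538 -205 180 181 182 190 | 538 -202 179 180 180 189 | 541 -200 179 175 176 181 | 542 -266 189 198 196 201 | 543 -265 182 190 191 197 | 543 -205 181 191 193 198 | 543 -202 184 185 187 191 | 545 -266 187 184 180 182
[... 1810 characters left out ...]
 100 | 584 -191 182 95 97 105 | 585 -190 188 95 98 106 | 586 -270 185 94 97 105 | 586 -197 183 115 122 128 | 586 -194 185 97 100 108 | 586 -188 183 96 98 107 | 587 -277 183 110 105 108 | 587 -274 182 95 98 105 | 587 -268 184 93 95 102 | 587 -186 179 89 93 97 | 588 -196 187 127 137 143 | 588 -188 189 96 97 106 | 589 -273 185 95 98 106 | 589 -271 184 95 97 105 | 590 -277 181 107 102 106 | 590 -192 179 95 98 106 | 590 -186 179 92 96 100 | 591 -269 179 94 96 105 | 591 -188 187 124 132 139 | 592 -271 184 95 98 106 | 593 -277 181 105 100 103 | 593 -268 183 99 101 110 | 593 -192 180 125 134 141 | 595 -276 187 133 107 86 | 595 -271 186 125 115 109 | 596 -269 179 127 105 89 | 597 -275 179 111 99 93 |
```

```bash
cat >> h.py <<'E'
def R(yaw):
    c,s=np.cos(np.radians(yaw)),np.sin(np.radians(yaw)); y=np.array([-s,c,0]);z=np.array([0,0,-1.]);return np.c_[np.cross(y,z),y,z]
def st(m=""):
    s=env.sense();print(m,"t%.1f"%s["time_s"],s["tcp_pos"].round(2),"F",s["ft_force"].round(2),"M",s["torque"].round(3),"w%.1f f%.1f"%(s["grip_width"],s["finger_force"]));return s
E
python3 - <<'E'
from h import *
env.goto([540,184.5,240],R(24.4)); st("above")
env.move_l([540,184.5,135],speed=120); st("down")
env.close(50); st("closed")
env.move_l([540,184.5,330],speed=120); s=st("lifted");print(s["orientation"].round(3),s["qpos"].round(1))
for n in("scene","top"):
    p,d=env.camera(n);np.savez(f"{n}1.npz",p=p,d=d)
    u,v=project(n,[540,184.5,280])[0].astype(int)
    c=p[max(v-60,0):v+60,max(u-80,0):u+80,::-1];cv2.imwrite(f"pics/{n}1.png",cv2.resize(c,None,fx=3 ,fy=3,interpolation=2));print(n,max(u-80,0),max(v-60,0))
a=cv2.imread("pics/scene1.png");b=cv2.imread("pics/top1.png");h=min(len(a),len(b));cv2.imwrite("pics/l1.png",cv2.resize(np.hstack([a[:h],b[:h]]),None,fx=.8,fy=.8))
E
```

```text
above t2.1 [539.7  185.58 239.93] F [-0.5  -0.08 -0.05] M [ 0.05   0.08  -0.006] w86.9 f0.0
down t3.1 [540.48 184.68 135.74] F [-0.29  0.29  0.52] M [ 0.033 -0.008  0.03 ] w87.1 f0.0
closed t4.1 [540.1  184.48 135.01] F [ 1.05 -0.04 -0.19] M [ 0.142 -0.118 -0.101] w27.8 f50.0
lifted t5.9 [539.74 184.42 329.28] F [-1.32  0.31 -5.04] M [ 0.047  0.065 -0.033] w27.5 f50.0
[[-0.911 -0.413 -0.001]
 [-0.413  0.911 -0.001]
 [ 0.001 -0.    -1.   ]] [-43.2   7.8  22.5  87.7  -3.   85.1  93.8]
scene 264 133
top 131 107
```

View pics/l1.png

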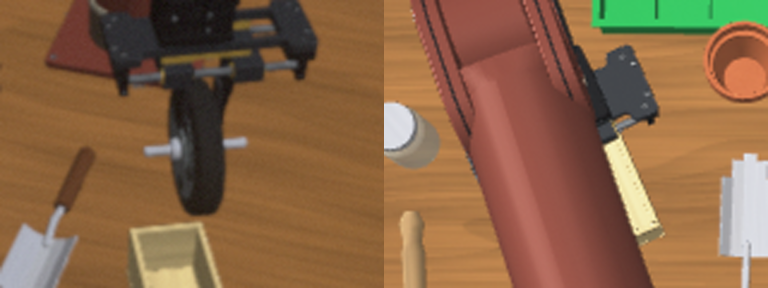

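The scene view shows the wheel held upright in the jaws with its axle level, crop tips at (147,152) and (245,142). The arm hides the top view. Next I'll move over the fork and compare from there.

```bash
python3 - <<'E'
from h import *
env.goto([556.5,-234,345],R(3.3)); st("above")
env.move_l([556.5,-234,258],speed=120); env.dwell(.3); s=st("hover");print(s["orientation"].round(4).tolist())
ims=[]
for n in("scene","top"):
    p,d=env.camera(n);np.savez(f"{n}2.npz",p=p,d=d)
    u,v=project(n,[556,-234,190])[0].astype(int)
    c=p[v-34:v+34,u-34:u+34,::-1];ims.append(cv2.resize(c,(400,400),interpolation=2));print(n,u-34,v-34)
cv2.imwrite("pics/l2.png",np.hstack(ims))
E
```

```text
above t7.5 [ 557.43 -231.8   344.67] F [-0.12  0.29 -4.61] M [0.027 0.026 0.061] w27.4 f50.0
hover t8.7 [ 556.67 -234.11  258.43] F [ 0.06 -0.87 -4.49] M [ 0.048 -0.025 -0.011] w27.5 f50.0
[[-0.9983, -0.0576, 0.0007], [-0.0576, 0.9983, -0.0001], [-0.0007, -0.0002, -1.0]]
scene 157 158
top 330 135
```

View pics/l2.png

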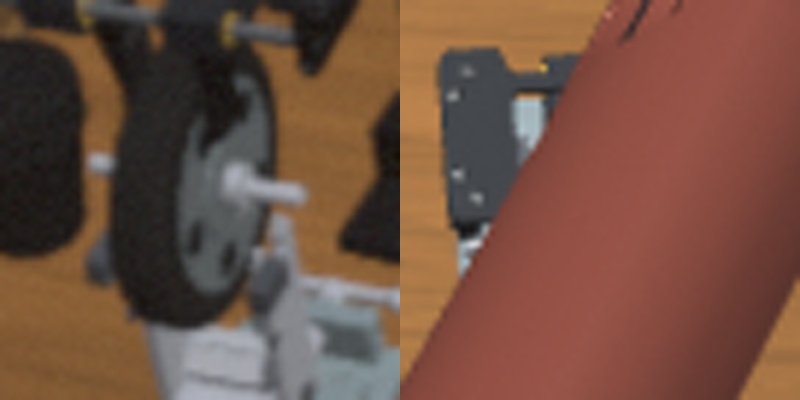

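The scene crop shows the axle tips at crop (93,160) and (303,195), which is px (172.8,185.2) and (208.5,191.2). The right cheek's top is at crop (283,225). I'll use the axle to calibrate the scene camera here.

```bash
python3 - <<'E'
from h import *
a=onplane("scene",[[172.8,185.2],[208.5,191.2]],210);print(a,a.mean(0))
C=np.array([556.6,-234,210]);y=np.array([-.0576,.9983,0]);print(project("scene",[C-52*y,C+52*y]))
print("saddle scene",onplane("scene",[[183.06,199.5]],160))
S=np.load("scene0.npz")
# predicted saddle/fork points in scene for fork at (556.5,-234)
F=np.array([556.5,-234,165]);x=np.array([.9983,.0576,0]);P=[F+sy*32*y-5*np.array([0,0,1]) for sy in(-1,1)]+[F+sy*32*y+sx*17*x+[0,0,19] for sy in(-1,1) for sx in(-1,1)]
q=project("scene",P);print(q.round(1))
im=cv2.resize(S['p'][180:240,160:240,::-1],(800,600),interpolation=2)
for u,v in q: cv2.drawMarker(im,(int((u-160+.5)*10),int((v-180+.5)*10)),(0,0,255),0,12,1)
cv2.imwrite("pics/f0.png",im)
E
```

```text
[[ 561.53789924 -283.05670226  210.        ]
 [ 556.73173726 -178.28274914  210.        ]] [ 559.13481825 -230.6697257   210.        ]
[[172.19286588 184.56298155]
 [207.68246822 190.19712726]]
saddle scene [[ 559.47471518 -262.31606428  160.        ]]
[[182.1 199. ]
 [203.3 202.5]
 [183.  188.7]
 [178.1 196.7]
 [204.4 192.1]
 [199.9 200.2]]
```

View pics/f0.png

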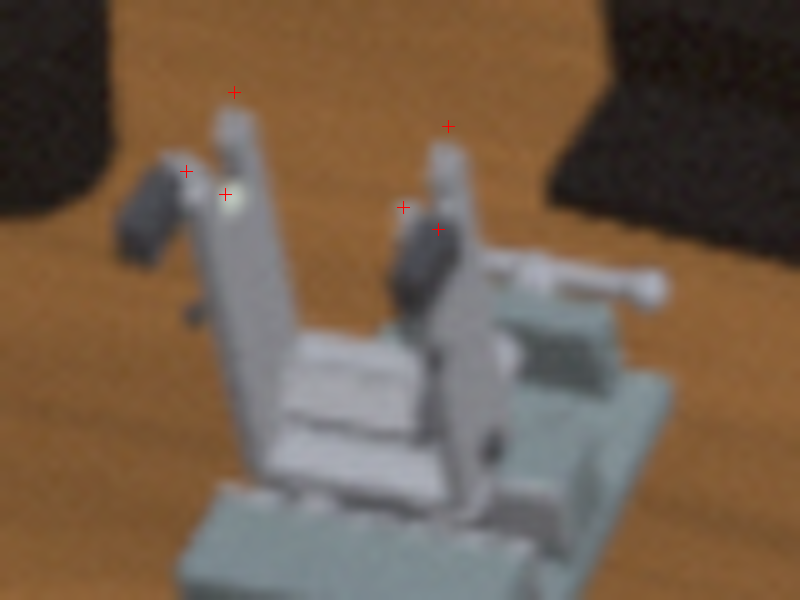

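The axle and the fork show the same scene-camera offset (about +0.6, +0.8 px), so the alignment holds to about 1 mm. Now the descent into the slots.

```bash
cat >> h.py <<'E'
import json
def av(n=4,dt=.03):
    A=[]
    for _ in range(n):
        env.dwell(dt);s=env.sense();A.append(np.r_[s["time_s"],s["tcp_pos"],s["ft_force"],s["torque"]])
    return np.mean(A,0)
def pr(z,a):print("cmd %.2f t%.1f z%.2f xy %.2f %.2f F %.2f %.2f %.2f M %.3f %.3f %.3f"%(z,a[0],a[3],a[1],a[2],*a[4:]))
E
python3 - <<'E'
from h import *
X,Y=556.5,-234
pr(258,av(8))
env.move_l([X,Y,236],speed=60);pr(236,av(8))
for z in np.arange(233,221,-2):
    if env.move_l([X,Y,z],speed=30,stop_force=15):print("stop");
    a=av();pr(z,a)
    if abs(a[4])>8 or a[6]>12:break
E
```

```text
cmd 258.00 t9.0 z258.06 xy 556.50 -234.02 F -0.31 0.14 -4.34 M 0.040 0.029 -0.007
cmd 236.00 t9.7 z236.24 xy 556.63 -234.10 F -0.02 0.10 -5.40 M -0.005 0.020 0.006
cmd 233.00 t10.2 z232.93 xy 556.46 -233.98 F 0.09 0.19 -4.97 M -0.005 0.014 0.001
cmd 231.00 t10.6 z230.91 xy 556.38 -234.01 F -0.50 -0.11 -5.09 M -0.001 0.166 -0.029
cmd 229.00 t11.0 z228.89 xy 556.37 -234.03 F -0.96 -0.15 -4.69 M -0.016 0.252 -0.034
cmd 227.00 t11.3 z226.98 xy 556.36 -234.09 F -1.98 -0.85 -3.58 M -0.106 0.541 -0.005
cmd 225.00 t11.7 z225.00 xy 556.40 -234.10 F -2.58 -0.53 -2.00 M -0.149 0.709 -0.012
cmd 223.00 t12.1 z223.10 xy 556.49 -234.12 F -3.40 -0.07 0.04 M -0.175 0.828 -0.008
```

```bash
python3 - <<'E'
from h import *
X,Y=556.5,-234
for dx in(-1,-2,-3,-4):
    env.move_l([X+dx,Y,223],speed=30);a=av();pr(dx,a)
    if a[4]>0:break
E
```

```text
cmd -1.00 t12.5 z223.10 xy 555.59 -234.12 F -2.40 -1.10 -0.40 M -0.384 0.605 -0.037
cmd -2.00 t12.9 z223.24 xy 555.07 -234.07 F 2.09 -2.63 -1.06 M -0.558 -0.568 -0.180
```

```bash
python3 - <<'E'
from h import *
X,Y=555.5,-234
env.move_l([X,Y,223.1],speed=30);a=av();pr(0,a)
for z in np.arange(222,213.9,-1):
    env.move_l([X,Y,z],speed=20,stop_force=12)
    a=av(5);pr(z,a)
    if a[6]>27 or abs(a[4])>12:break
E
```

```text
cmd 0.00 t13.3 z223.05 xy 555.36 -234.04 F -0.27 -2.05 0.04 M -0.522 0.042 -0.099
cmd 222.00 t13.7 z222.11 xy 555.46 -233.99 F -1.41 -1.33 2.46 M -0.391 0.303 -0.083
cmd 221.00 t14.1 z221.04 xy 555.48 -234.01 F -1.43 -1.18 3.64 M -0.327 0.441 -0.092
cmd 220.00 t14.5 z220.01 xy 555.48 -234.03 F -1.86 -1.50 4.25 M -0.316 0.479 -0.070
cmd 219.00 t14.9 z219.07 xy 555.52 -234.03 F -1.86 -0.99 4.72 M -0.279 0.541 -0.059
cmd 218.00 t15.3 z218.13 xy 555.52 -234.04 F -2.31 -1.08 5.47 M -0.262 0.614 -0.053
cmd 217.00 t15.7 z217.24 xy 555.55 -234.04 F -2.66 -0.75 7.10 M -0.237 0.680 -0.052
cmd 216.00 t16.2 z216.39 xy 555.58 -234.08 F -2.96 -1.13 7.91 M -0.170 0.758 -0.045
cmd 215.00 t16.6 z215.50 xy 555.60 -234.08 F -3.25 -0.68 8.94 M -0.126 0.836 -0.054
cmd 214.00 t17.0 z214.61 xy 555.64 -234.11 F -3.53 -0.46 9.37 M -0.113 0.889 -0.026
```

```bash
python3 - <<'E'
from h import *
X,Y=555.5,-234
H=[]
for z in np.arange(213.5,205,-.5):
    env.move_l([X,Y,z],speed=10)
    a=av(6);pr(z,a);h=a[3]-213+(a[6]+5)/6;print("   h %.2f"%h)
    H.append((a[3],a[6]))
    if len(H)>=3:
        A=np.array(H);sl=(A[-1,1]-A[-3,1])/(A[-3,0]-A[-1,0]);print("   slope %.2f"%sl)
        if sl>3.3 or a[6]>30 or h<-1:break
E
```

```text
cmd 213.50 t17.4 z214.18 xy 555.66 -234.11 F -3.58 -0.45 10.26 M -0.074 0.929 -0.076
   h 3.72
cmd 213.00 t17.9 z213.74 xy 555.69 -234.11 F -3.56 -0.35 10.29 M -0.047 0.963 -0.036
   h 3.29
cmd 212.50 t18.3 z213.30 xy 555.71 -234.12 F -3.21 -0.21 10.66 M -0.009 0.992 -0.047
   h 2.91
   slope 0.46
cmd 212.00 t18.8 z212.86 xy 555.74 -234.14 F -3.49 -0.30 11.46 M -0.045 1.051 -0.021
   h 2.61
   slope 1.34
cmd 211.50 t19.2 z212.43 xy 555.77 -234.14 F -4.09 -0.16 11.44 M -0.017 1.059 -0.043
   h 2.17
   slope 0.89
cmd 211.00 t19.7 z212.01 xy 555.81 -234.15 F -4.11 0.20 11.98 M 0.019 1.095 -0.046
   h 1.84
   slope 0.61
cmd 210.50 t20.1 z211.58 xy 555.86 -234.15 F -3.72 -0.11 12.92 M 0.030 1.109 -0.034
   h 1.57
   slope 1.75
cmd 210.00 t20.6 z211.14 xy 555.89 -234.16 F -3.54 0.36 13.00 M 0.064 1.114 -0.043
   h 1.14
   slope 1.16
cmd 209.50 t21.0 z210.74 xy 555.97 -234.17 F -3.55 0.09 13.81 M 0.070 1.121 -0.046
   h 0.87
   slope 1.05
cmd 209.00 t21.5 z210.38 xy 556.07 -234.17 F -4.05 0.09 14.60 M 0.097 1.146 -0.043
   h 0.65
   slope 2.11
cmd 208.50 t21.9 z210.05 xy 556.18 -234.17 F -3.66 0.29 15.79 M 0.159 1.219 -0.027
   h 0.52
   slope 2.90
cmd 208.00 t22.4 z209.72 xy 556.22 -234.18 F -3.99 0.38 16.84 M 0.198 1.320 -0.044
   h 0.36
   slope 3.42
```

The slope has tripled, and the rising Mx says the +y end touched first. I'll level the wheel by small rolls at this height before pressing further.

```bash
cat >> h.py <<'E'
def RR(th,yaw=3.3):
    return cv2.Rodrigues(np.array([np.radians(th),0,0]))[0]@R(yaw)
E
python3 - <<'E'
from h import *
X,Y=555.5,-234
a=av(10);pr(208,a);s=env.sense();print(s["orientation"].round(4).tolist())
for th in(.2,.4,.6):
    env.move_l([X,Y,208],speed=10,rot=RR(th));a=av(10);pr(th,a);print("  Mx-.2Fy %.3f"%(a[7]-.2*a[5]))
print(env.sense()["orientation"].round(4).tolist())
E
```

```text
cmd 208.00 t22.6 z209.73 xy 556.23 -234.18 F -4.25 0.55 17.18 M 0.225 1.325 -0.013
[[-0.9983, -0.0578, 0.0022], [-0.0578, 0.9983, 0.0001], [-0.0022, -0.0001, -1.0]]
cmd 0.20 t23.2 z209.78 xy 556.21 -234.44 F -3.79 0.02 17.17 M -0.016 1.310 -0.017
  Mx-.2Fy -0.020
cmd 0.40 t23.8 z209.82 xy 556.20 -234.65 F -3.92 -0.37 17.29 M -0.242 1.304 -0.010
  Mx-.2Fy -0.168
cmd 0.60 t24.4 z209.85 xy 556.19 -234.85 F -4.14 -0.90 17.23 M -0.471 1.303 -0.018
  Mx-.2Fy -0.292
[[-0.9983, -0.0575, 0.0025], [-0.0575, 0.9983, 0.0095], [-0.003, 0.0093, -1.0]]
```

```bash
python3 - <<'E'
from h import *
X,Y=555.5,-234
env.move_l([X,Y,208],speed=10,rot=RR(.15));a=av(10);pr(208,a)
for z in(207.6,207.2):
    env.move_l([X,Y,z],speed=10,rot=RR(.15));a=av(10);pr(z,a);print("   h %.2f"%(a[3]-213+(a[6]+5)/6))
p,d=env.camera("scene");np.savez("scene3.npz",p=p,d=d)
S=np.load("scene0.npz")["p"]
c=lambda p:cv2.resize(p[178:228,165:215,::-1],(400,400),interpolation=2)
cv2.imwrite("pics/f3.png",np.hstack([c(S),c(p)]))
E
```

```text
cmd 208.00 t25.0 z209.77 xy 556.24 -234.33 F -4.22 0.32 17.34 M 0.026 1.303 -0.016
cmd 207.60 t25.6 z209.51 xy 556.28 -234.34 F -4.28 0.39 18.46 M 0.081 1.395 -0.033
   h 0.42
cmd 207.20 t26.1 z209.25 xy 556.30 -234.34 F -4.30 0.93 19.53 M 0.160 1.502 -0.004
   h 0.34
```

View pics/f3.png

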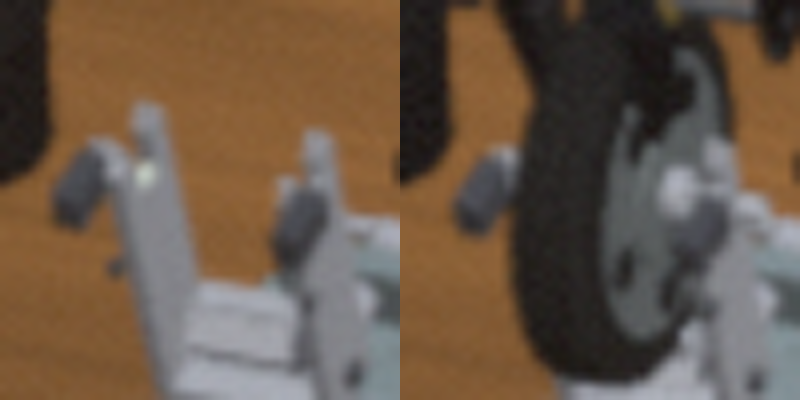

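The levers look closed again, at the same place relative to the cheeks as in the empty fork, with the axle deep in the slot at crop (700,190). The slope of 4.2 N/mm means both ends are bottomed. I'll test the catches by easing the load off slowly.

```bash
python3 - <<'E'
from h import *
X,Y=555.5,-234
for z in np.arange(208.2,216,1.):
    env.move_l([X,Y,z],speed=15,rot=RR(.15));a=av(5);pr(z,a);print("   h %.2f"%(a[3]-213+(a[6]+5)/6))
    if a[6]<-4:break
E
```

```text
cmd 208.20 t26.7 z209.90 xy 556.19 -234.36 F -3.79 -0.06 16.78 M 0.024 1.288 -0.015
   h 0.53
cmd 209.20 t27.1 z210.56 xy 556.11 -234.34 F -3.34 -0.76 14.01 M -0.121 1.067 -0.012
   h 0.73
cmd 210.20 t27.5 z211.19 xy 556.03 -234.31 F -2.11 -1.02 10.87 M -0.207 0.790 0.010
   h 0.84
cmd 211.20 t27.9 z211.82 xy 555.94 -234.31 F -1.45 -2.06 7.93 M -0.342 0.570 -0.005
   h 0.98
cmd 212.20 t28.4 z212.39 xy 555.81 -234.27 F -0.18 -2.88 5.22 M -0.578 0.218 0.069
   h 1.09
cmd 213.20 t28.8 z213.13 xy 555.64 -234.24 F 1.46 -3.85 1.97 M -0.922 -0.219 0.079
   h 1.29
cmd 214.20 t29.2 z213.85 xy 555.53 -234.20 F 2.81 -5.02 -1.80 M -1.146 -0.545 0.090
   h 1.38
cmd 215.20 t29.6 z214.28 xy 555.46 -234.18 F 4.41 -5.92 -6.26 M -1.377 -0.990 0.078
   h 1.07
```

h stays at about 1 mm and the slope is about 5 N/mm, so the catches hold the axle. I'll balance the load, let go and check.

```bash
python3 - <<'E'
from h import *
X,Y=555.5,-234
env.move_l([X,Y,214.8],speed=15,rot=RR(.15));pr(214.8,av(6))
env.ungrasp();env.dwell(.3);st("open")
env.move_l([X,Y,330],speed=100);st("up")
env.goto([480,150,330],R(20));st("away")
T=[];
for n in("scene","top"):
    p,d=env.camera(n);np.savez(f"{n}4.npz",p=p,d=d)
    u,v=project(n,[556,-234,190])[0].astype(int);print(n,u-34,v-34)
    T.append(cv2.resize(p[v-34:v+34,u-34:u+34,::-1],(400,400),interpolation=2))
cv2.imwrite("pics/f4.png",np.hstack(T))
E
```

```text
cmd 214.80 t30.0 z214.15 xy 555.50 -234.18 F 3.20 -5.79 -4.03 M -1.263 -0.770 0.094
open t31.6 [ 555.51 -234.01  214.81] F [-0.16 -0.95  0.04] M [-0.009  0.031  0.012] w86.9 f0.0
up t32.9 [ 555.27 -233.84  329.28] F [-0.25  0.53  0.24] M [0.003 0.002 0.015] w87.2 f0.0
away t34.4 [480.52 148.85 330.09] F [-0.32  0.16 -0.23] M [-0.004 -0.017 -0.029] w86.5 f0.0
scene 157 158
top 330 135
```

View pics/f4.png

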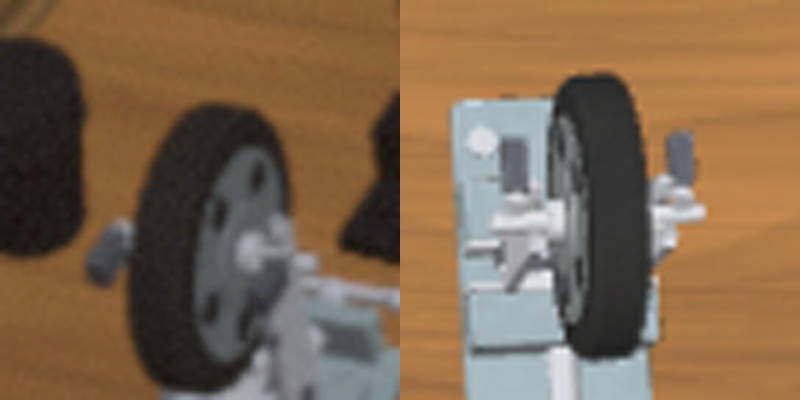

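The scene crop suggests the wheel leans a little. In the top crop the axle tips are at (497,222) and (703,212). I'll measure the lean from depth.

```bash
python3 - <<'E'
from h import *
D=np.load("top4.npz");P,C,uv=cloud("top",D['p'],D['d'],(335,390,140,200))
k=(C.max(1)<60)&(P[:,2]>180);Q=P[k]
print("tyre top",Q[Q[:,2]>225].mean(0),Q[:,2].max(),len(Q))
c=Q.mean(0);u,s,vt=np.linalg.svd(Q-c);print("tyre normal (unreliable)",vt[2].round(3))
for z in(200,210,220,228): 
    q=Q[(Q[:,2]>z-4)&(Q[:,2]<z+4)];print(z,q.mean(0).round(1),len(q))
for lo,hi in((345,353),(376,383)):
    m=(uv[:,0]>=lo)&(uv[:,0]<hi)&(uv[:,1]>=168)&(uv[:,1]<176)&(P[:,2]>150)
    for a,b,cc in zip(uv[m],P[m],C[m]): print(a,b.round(0),cc,end=' | ')
    print()
E
```

```text
tyre top [ 555.05908875 -231.48480292  232.11146537] 242.5369824647687 467
tyre normal (unreliable) [ 0.085 -0.987 -0.139]
200 [ 537.3 -232.9  200.2] 32
210 [ 550.3 -228.6  210.3] 46
220 [ 546.2 -230.4  220.3] 68
228 [ 553.7 -230.5  228.4] 131
[348 168] [ 565. -189.  173.] [194 199 207] | [349 168] [ 564. -191.  180.] [216 217 224] | [350 168] [ 563. -194.  181.] [212 213 220] | [351 168] [ 566. -199.  168.] [180 181 186] | [352 168] [ 564. -200.  180.] [170 171 176] | [348 169] [ 562. -189.  174.] [167 170 175] | [349 169] [ 561. -191.  177.] [183 184 187] | [350 169] [ 560. -194.  183.] [182 182 187] | [351 169] [ 561. -197.  181.] [173 174 177] | [352 169] [ 562. -200.  175.] [153 154 156] | [348 170] [ 559. -189.  176.] [165 171 176] | [349 170] [ 558. -191.  180.] [158 159 162] | [350 170] [ 558. -194.  180.] [158 157 162] | [351 170] [ 561. -199.  164.] [150 150 155] | [352 170] [ 562. -203.  159.] [156 158 157] | [345 171] [ 558. -181.  166.] [175 186 191] | [346 171] [ 558. -184.  166.] [202 205 212] | [347 171] [ 558. -187.  167.] [193 196 201] | [348 171] [ 557. -189.  171.
[... 1986 characters left out ...]
196 186] | [376 171] [ 557. -270.  171.] [216 216 221] | [377 171] [ 557. -272.  174.] [209 210 215] | [378 171] [ 559. -277.  165.] [219 219 223] | [379 171] [ 558. -279.  169.] [218 218 222] | [380 171] [ 558. -281.  170.] [217 216 219] | [381 171] [ 558. -284.  169.] [211 194 182] | [376 172] [ 554. -269.  175.] [177 175 181] | [377 172] [ 557. -275.  157.] [174 171 173] | [378 172] [ 555. -276.  170.] [169 166 166] | [379 172] [ 554. -278.  174.] [171 154 142] | [380 172] [ 555. -282.  168.] [168 150 137] | [381 172] [ 556. -285.  164.] [174 141 111] | [376 173] [ 550. -268.  179.] [175 169 172] | [376 174] [ 547. -268.  180.] [188 184 186] | [376 175] [ 543. -267.  182.] [203 202 205] |
```

Both axle tops read about 171 mm (171.3 and 170.4, home is 170), so the wheel is level under both catches. It stays there on its own with the arm clear.

```bash
python3 -c "
from h import *
print(project('scene',[[556-3,-234+52,165.5],[556-3,-234+52,171]])+[.7,.8])
print(env.hand_in())"
```

```text
[[210.61952718 202.84547622]
 [210.3637103  201.39629044]]
the job is handed in; nothing more can be done
None
```

The press wheel is in the grey fork with both axle ends level under the catches to about 1 mm; it stayed in place after release, other bench items weren't touched, and I handed in at about 35 s. I estimate about 2 N on each saddle from the force curve; a brief leveling test may have loaded the -y one more, and I could not measure the saddles separately.

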